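# Hold the fence bolt's head

## Robot

A 6-joint arm with a two-finger parallel gripper is mounted at the origin on the work surface. World frame = base frame: x ahead of the robot, y to its left, z up, the work surface at z = 0. Lengths are in mm, angles in degrees, forces in N, time in s.
With the tool pointing down it reaches from about 350 to 850 mm from the base axis. Payload 8.1 kg.
Tool frame: the origin (TCP) lies on the front face of the gripper's body, between the roots of the fingers; the fingertips stand r.finger_overhang ahead of it and the grasp point (between the pads) lies 54 mm ahead of it (r.finger_overhang is the distance from the TCP to the fingertips, in mm); y points along the fingers, z is the direction in which the jaws open and shut, and the axes are right-handed (so a half turn about y gives the same grasp; the last joint's range is limited). The gripper opens to 85 mm and grips with 20 to 120 N. Pads are 22 mm wide; open, the fingers measure 114 mm over their backs; the gripper's body (76 mm by 85 mm) begins 54 mm behind the grasp point. The pads swing forward as they close: fully open they stand 13 mm farther back than shut.
Start: joints at [62.487, 7.471, 85.268, -0, 87.261, -4.893], TCP at [230.754, 553.858, 303.892] pointing down, gripper open.
Joint ranges: [-169.43, 169.43], [-51.17, 129.36], [1.28, 143.12], [-76.62, 256.62], [0, 156.53], [-152.29, 152.29]. Speed limits (degrees/s): [136.94, 136.94, 159.86, 180, 180, 180].

## Interface

Orientations are given as [roll, pitch, yaw] about the fixed x, y, z axes, in that order (R = Rz(yaw) Ry(pitch) Rx(roll)).
In Python, from bench import r gives the robot as it stands. The module is installed in compiled form; this text tells all that it offers.
- The arm moves only by the tool arm_command, never from a script. Its argument "increments" is a list of rows, each a list of 6 numbers: the shift along the tool's x, y, z in m, then the turn, a rotation vector about the tool's x, y, z in rad. In form: [[tx, ty, tz, wx, wy, wz], ...]. A call has exactly 10 rows; each row is the pose to reach, as a shift and turn from the pose commanded when the call began, along the tool's axes at that moment; what a row does not reach only later rows make up. A row lasts 1/8 s, in which the tool goes at most 62.5 mm and 10.7 degrees, less where a joint would pass 70% of its speed; a pose out of reach is approached as far as the arm can. A call with a gripper value outside its range is refused whole. "jaw" is the gripper's target within -1 to 1 (shut at 1, half-way at 0, fully open at -1), set as the call begins (left out, the last holds). The fingers move at their own pace and stop on an object; "force" is the grip in N (left out, the last holds). Time passes only in rows, so rows that repeat a pose let the fingers close, or fill a call up. It gives the time, the measured TCP pose, the force and the opening at its end, in the units of the state.
- r.sense(): the state, without advancing time (a new reading comes with each control period).
- r.snapshot(name): name is "scene" or "top" or "wrist"; returns the picture (400x640x3 uint8, red, green, blue); there is no depth.
- r.camera_model(name): a dict with "intrinsics" (3x3 intrinsics, pixels), "distortion" ([k1, k2, p1, p2, k3] as OpenCV has them; the pictures are not rectified), "cam_to_world" (4x4, takes a point from camera to world coordinates). Camera axes: x right, y down, z forward; pixel columns grow to the right and rows downward; lengths in mm; the calibration is good to about 2 mm. A picture is of the moment at which its call begins: read the wrist's pose just before it. camera_model takes no time and is no camera call; for the wrist camera it gives the pose at the moment of the call.
- r.hand_in(): hands the job in, once; it reports no verdict.
Trained networks look in the newest picture that a camera, given by its name, has taken for a name from the list of things; names that differ only in an ending like _2 or _b are one class to them, and where a whole thing is asked for, a point or a joint stands for the part that bears it (a point fixed in the world has none). Each returns a list of dicts, best first, with "conf" (0 to 1); they miss things now and then, are a little off and sometimes report something else, mostly with a low value. They report only what shows in the picture. A call takes as long as a camera call.
- r.trace(camera, target): "mask" (400x640 bool, what is visible of it) and "position" ([column, row] in pixels, amid what is visible of it).
- r.spot_point(camera, target): "position" ([column, row] in pixels: a listed point, or the origin of a listed thing).
The state is a dict: "time": time; "joint_pos": joint angles; "qd": joint speeds; "joint_efforts": joint torques, N m; "tool_pos": TCP position; "tcp_rot": TCP orientation; "ft_force": force on the tool from outside, world axes, zero at the start; "wrist_torque": the same for the moment, N m; "finger_gap": finger opening in mm.
Only numpy, scipy, OpenCV 4.12 (cv2) and the standard library are available. Lean on these libraries where they do the work, as an engineer would, in place of code of your own. Each camera call takes 0.05 s, during which the arm holds its last target.

## Task

Slide the right-hand wooden half of the split router fence along until it butts tight against the other half; then reach down into the narrow channel behind the steel bracket, take the one bolt head that stands off the bracket across its flats and push it home. Finish while still holding the head there with a firm grip, so that it cannot turn while the nut at the front is tightened. Do not turn the bolt yourself, for its nut is only just caught on the thread, and leave the other things on the bench alone.

Things in the scene. Friction and masses are not known exactly. Their poses are not given: they have to be found in the camera images.
- fence_bracket: Fixed steel channel bracket, open at the top. x points from the robot's side to the back, y along the fence to the left. Origin: on the bench, in the front face of the front flange, under the loose bolt's axis. Front flange x 0 to 6 mm, 74 mm tall, runs y -55 to 425 mm; the wooden faces (30 mm thick, 74 mm tall) stand before it at x -30 to 0 mm.
- channel_mouth (a point): Middle of the channel's open top above the loose bolt, 74 mm above the bench, 30 mm behind the bracket's origin; axes as the bracket's. The gap is 48 mm wide (x), its floor 6 mm above the bench, the rear flange 66 mm tall. It is open at the -y end, 55 mm from here; on the +y side it is free up to the next bolt head.
- next_head (a point): Centre of the next bolt head, 125 mm further along +y: same size, already home, not the one to hold (two more like it sit beyond the dust hood, at y = 235 and 365 mm). The hood fills the channel from y = 140 to 210 mm.
- fence_end (a point): Centre of the outer (-y) end face of the sliding wooden half, 37 mm above the bench. The face is 30 mm wide (x) and 73 mm tall, with a 34 mm tall groove in its front part; it overhangs the bracket's end by at least 20 mm, free to push on. Axes as the bracket's. The half is 250 mm long and slides only along the bracket's y.
- fence_half (a joint): How far the joint between the two fence halves stands open, m: 0 = butted tight, up to 0.034; smaller as the half is pushed left (bracket's +y). It stays where it is left; about 5 N moves it.
- bolt_centre (a point): Centre of the loose bolt's hexagon head: 22 mm across flats, 10 mm thick, washer 3 mm thick, 34 mm wide between head and bracket. x: the bolt's axis, away from the front flange. y: square to the most upright pair of flats (they lean up to 0.35 rad). z: along those flats, upwards. When home: 14 mm behind the bracket's origin, 48 mm above the bench.
- bolt_head: The same head as a solid; its origin is on the bolt's axis, 8 mm before the head's centre; axes as bolt_centre.
- bolt_out (a joint): How far the bolt stands out of the bracket to the back, m: 0 = home, washer against the front flange; at most 0.012. About 3 N pushes it; it stays where it is left.
- bolt_turn (a joint): How far the bolt has turned from where it was at the start, rad. It turns very easily.
- spanner: Bystander: steel combination spanner, 220 mm long, 8 mm thick; origin under its centre
- spare_bolt: Bystander: loose spare hexagon bolt lying down, 95 mm long; origin under its middle
- try_square: Bystander: try square, dark wooden stock 115 mm long and 18 mm thick with a thin steel blade 150 mm; origin under the stock
- push_stick: Bystander: plywood push stick, 245 mm long, 18 mm thick; origin under its middle
- mallet: Bystander: turned wooden carver's mallet lying down, 245 mm long, head 76 mm across; origin under the joint of head and handle
- glue_bottle: Bystander: glue bottle, 64 mm diameter, 170 mm tall; origin under its centre

How it is judged:
By the outcome, as a careful person would: the job done as asked, in the order asked, and still so for the second after the job is handed in, while the arm keeps its last pose, push and grip.
It also fails if it takes over 32 s, if anything falls off the work surface, if the arm or the gripper's body presses on something with over 40 N, if the wrist force passes 120 N, or if a joint passes its speed limit or range.

## Working session

There is one attempt and no reset: what is moved stays moved. The work goes in short steps, Python scripts to look and compute and a tool call to move; the robot and the scene stay as the last step left them, time stands still between calls to the robot, and variables do not carry over. Pictures are saved under pics/ and viewed, and the job is handed in when it is done.

Besides the shell and the picture viewer there is one more tool, called after ">>>" by a JSON object that holds its "name" and its "arguments". arm_command: Moves the arm, as the interface text tells. Its arguments: {"type":"object","properties":{"increments":{"type":"array","items":{"type":"array","items":{"type":"number"}}},"jaw":{"type":"number"},"force":{"type":"number"}},"required":["increments"]}

```bash
mkdir -p pics; ls; cat > h.py <<'E'
from bench import r
import numpy as np, cv2
from scipy.spatial.transform import Rotation as R
def save(n,f):
    im=r.snapshot(n); cv2.imwrite(f'pics/{f}.png',im[:,:,::-1]); return im
def ray(cam,px,m=None):
    m=m or r.camera_model(cam)
    K=np.array(m['intrinsics'],float);d=np.array(m['distortion'],float);T=np.array(m['cam_to_world'],float)
    u=cv2.undistortPoints(np.array([[px]],float),K,d)[0,0]
    v=T[:3,:3]@np.array([u[0],u[1],1]); return T[:3,3],v
def atz(cam,px,z,m=None):
    o,v=ray(cam,px,m); return o+v*(z-o[2])/v[2]
def proj(cam,P,m=None):
    m=m or r.camera_model(cam)
    K=np.array(m['intrinsics'],float);d=np.array(m['distortion'],float);T=np.linalg.inv(np.array(m['cam_to_world'],float))
    rv,_=cv2.Rodrigues(T[:3,:3]); return cv2.projectPoints(np.array(P,float).reshape(-1,1,3),rv,T[:3,3],K,d)[0][:,0]
E
python3 - <<'E'
from h import *
np.set_printoptions(precision=2,suppress=True)
s=r.sense();print(s, r.finger_overhang)
for n in ['scene','top','wrist']:
    save(n,n+'0')
    m=r.camera_model(n);print(n,np.array(m['cam_to_world']),np.array(m['intrinsics'])[0])
for n in ['scene','top']:
  for t in ['fence_bracket','channel_mouth','next_head','fence_end','bolt_centre','bolt_head']:
    print(n,t,[(np.round(d['position'],1),round(d['conf'],2)) for d in r.spot_point(n,t)][:3])
print(r.sense()['time'])
E
```

```text
pics
{'time': 0.0, 'joint_pos': array([62.49,  7.51, 85.33,  0.  , 87.26, -4.89]), 'qd': array([ 0.  , -0.03, -0.12, -0.02, -0.03,  0.06]), 'joint_efforts': array([  0.  , -56.94, -50.05,   0.  ,   0.01,   0.  ]), 'tool_pos': array([230.55, 553.49, 302.86]), 'tcp_rot': array([-90.1 ,   0.01, -22.62]), 'ft_force': array([0.47, 0.29, 0.1 ]), 'wrist_torque': array([ 0.01, -0.02, -0.03]), 'finger_gap': 85.25790086197375} 72.6
scene [[   0.71    0.55   -0.44 1080.44]
 [   0.7    -0.56    0.44 -589.54]
 [  -0.     -0.62   -0.78 1030.36]
 [   0.      0.      0.      1.  ]] [471.32   0.   315.61]
top [[  -0.02   -0.99    0.1   436.36]
 [  -1.      0.03    0.02  -66.08]
 [  -0.02   -0.1    -0.99 1037.42]
 [   0.      0.      0.      1.  ]] [379.13   0.   321.48]
wrist [[  0.39   0.87   0.3  151.54]
 [  0.92  -0.36  -0.13 584.79]
 [ -0.     0.33  -0.95 373.5 ]
 [  0.     0.     0.     1.  ]] [281.1    0.   317.44]
scene fence_bracket [(array([306.8, 206.6]), 0.63)]
scene channel_mouth [(array([316.2, 193.9]), 0.78), (array([217.1, 243.7]), 0.35)]
scene next_head [(array([341. , 170.9]), 0.97)]
scene fence_end [(array([278.9, 220.2]), 0.83)]
scene bolt_centre [(array([311. , 196.8]), 0.55)]
scene bolt_head [(array([313.1, 201.7]), 0.47), (array([280.5, 215.5]), 0.15)]
top fence_bracket [(array([325.4, 206.2]), 0.98)]
top channel_mouth [(array([324.1, 192.6]), 0.82)]
top next_head [(array([274.9, 205.3]), 0.69), (array([318.7, 194.5]), 0.16)]
top fence_end [(array([359.3, 211. ]), 0.57)]
top bolt_centre [(array([322.7, 198.5]), 0.53)]
top bolt_head [(array([325.2, 204.1]), 0.55)]
0.75
```

View pictures.

View pics/scene0.png

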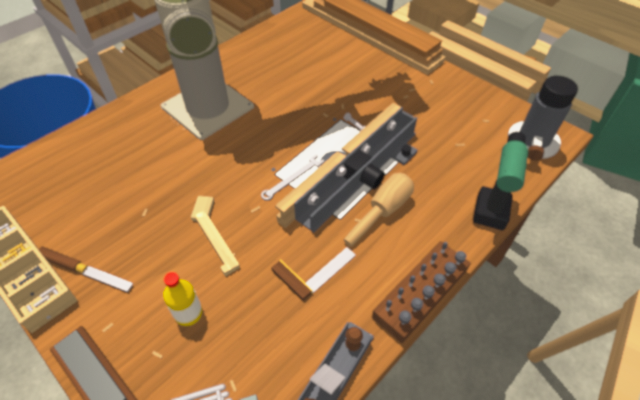

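View pics/top0.png

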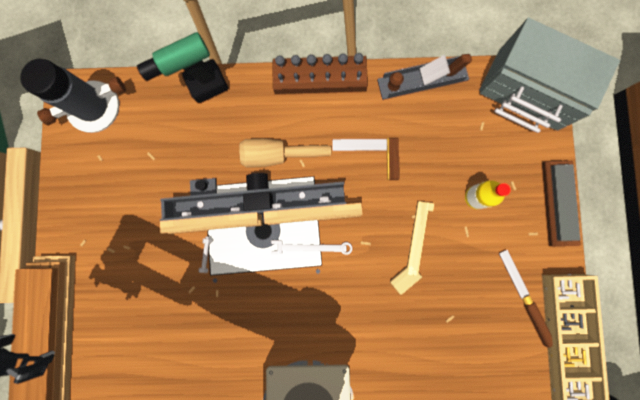

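```bash
python3 - <<'E'
from h import *
np.set_printoptions(precision=1,suppress=True)
D={'scene':dict(fence_bracket=(306.8,206.6,0),channel_mouth=(316.2,193.9,74),next_head=(341,170.9,48),fence_end=(278.9,220.2,37),bolt_centre=(311,196.8,48)),
'top':dict(fence_bracket=(325.4,206.2,0),channel_mouth=(324.1,192.6,74),next_head=(274.9,205.3,48),fence_end=(359.3,211,37),bolt_centre=(322.7,198.5,48))}
for c in D:
  for k,(u,v,z) in D[c].items(): print(c,k,atz(c,(u,v),z))
for n in ['scene','top']:
    im=cv2.imread(f'pics/{n}0.png'); x0,y0=(230,120) if n=='scene' else (200,150)
    cv2.imwrite(f'pics/{n}0z.png',cv2.resize(im[y0:y0+133,x0:x0+200],None,fx=4,fy=4,interpolation=cv2.INTER_CUBIC))
E
```

```text
scene fence_bracket [518.4 -58.4   0. ]
scene channel_mouth [546.8 -50.6  74. ]
scene next_head [524.1  70.   48. ]
scene fence_end [ 518.6 -158.7   37. ]
scene bolt_centre [529.4 -52.6  48. ]
top fence_bracket [527.6 -59.3   0. ]
top channel_mouth [556.1 -57.3  74. ]
top next_head [529.   72.9  48. ]
top fence_end [ 509.3 -148.7   37. ]
top bolt_centre [543.8 -53.   48. ]
```

View pics/scene0z.png

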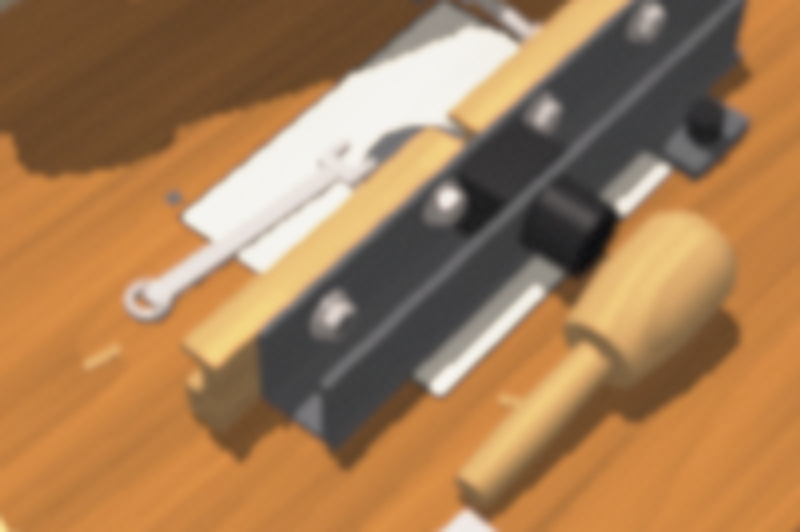

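View pics/top0z.png

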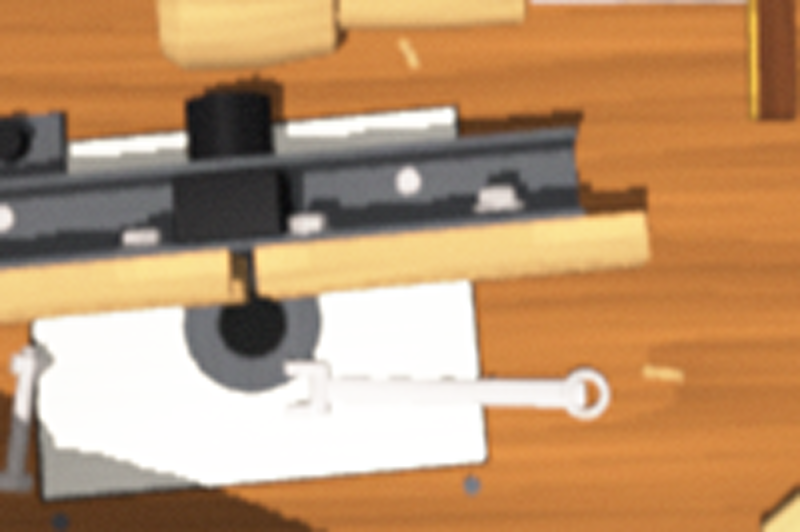

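```bash
python3 - <<'E'
from h import *
from scipy.optimize import least_squares
np.set_printoptions(precision=1,suppress=True)
C={n:r.camera_model(n) for n in ['scene','top']}
D=[('top',(345.75,203.25),(6,-55,74)),('top',(344.5,182),(60,-55,66)),('top',(325.4,206.2),(0,0,0)),('top',(324.1,192.6),(30,0,74)),('top',(274.9,205.3),(14,125,48)),
('scene',(306.8,206.6),(0,0,0)),('scene',(316.2,193.9),(30,0,74)),('scene',(341,170.9),(14,125,48)),('scene',(295,202.5),(3,-55,74)),('scene',(311.3,217.5),(57,-55,66)),('scene',(313.75,231.25),(60,-55,0))]
def f(p,full=0):
    c,s=np.cos(p[2]),np.sin(p[2]);o=[]
    for n,px,q in D:
        P=[p[0]+c*q[0]-s*q[1],p[1]+s*q[0]+c*q[1],q[2]]
        o.append(proj(n,P,C[n])[0]-px)
    return np.array(o) if full else np.ravel(o)
S=least_squares(f,[525,-58,0.08],x_scale=[1,1,.01],loss='soft_l1');print(S.x,np.degrees(S.x[2]));print(f(S.x,1))
o=S.x
c,s=np.cos(o[2]),np.sin(o[2])
for n,px in [('top',(359.3,211)),('scene',(278.9,220.2))]:
    w=atz(n,px,37)-[o[0],o[1],0]; print('fence_end in bracket',c*w[0]+s*w[1],-s*w[0]+c*w[1])
for px in [(360.5,203),(362.5,215.5)]:
    w=atz('top',px,74)-[o[0],o[1],0]; print('wood corners',c*w[0]+s*w[1],-s*w[0]+c*w[1])
E
```

```text
[521.9 -56.8   0.1] 4.00312424071583
[[-0.3 -1.7]
 [-1.3 -0.8]
 [-0.9  2.1]
 [-1.   1.7]
 [ 1.5  0.7]
 [ 1.3  0.4]
 [ 0.3  1.9]
 [ 0.6  0.8]
 [-0.6  0.8]
 [-0.9 -1.2]
 [-2.2  0.4]]
fence_end in bracket -18.971721064904266 -90.86556947739004
fence_end in bracket -10.463471375252894 -101.48635290978034
wood corners -1.40987151252987 -92.77663778484045
wood corners -33.61501081090149 -94.52337823663308
```

>>> {"name": "arm_command", "arguments": {"increments": [[0.549,0.104,-0.569,0,2.677,0],[0.549,0.104,-0.569,0,2.677,0],[0.549,0.104,-0.569,0,2.677,0],[0.549,0.104,-0.569,0,2.677,0],[0.549,0.104,-0.569,0,2.677,0],[0.549,0.104,-0.569,0,2.677,0],[0.549,0.104,-0.569,0,2.677,0],[0.549,0.104,-0.569,0,2.677,0],[0.549,0.104,-0.569,0,2.677,0],[0.549,0.104,-0.569,0,2.677,0]], "jaw": 1, "force": 60}}

```text
time: 2.0
tool_pos: [457.0, -25.4, 222.6]
tcp_rot: [-89.9, 0.1, -130.4]
ft_force: [1.3, 1.0, -0.2]
finger_gap: 0.2
```

>>> {"name": "arm_command", "arguments": {"increments": [[0.08,0.023,0.149,0,0.796,0],[0.08,0.023,0.149,0,0.796,0],[0.08,0.023,0.149,0,0.796,0],[0.08,0.023,0.149,0,0.796,0],[0.08,0.023,0.149,0,0.796,0],[0.08,0.023,0.149,0,0.796,0],[0.08,0.023,0.149,0,0.796,0],[0.08,0.023,0.149,0,0.796,0],[0.08,0.023,0.149,0,0.796,0],[0.08,0.023,0.149,0,0.796,0]]}}

```text
time: 3.25
tool_pos: [519.0, -180.3, 199.4]
tcp_rot: [-90.0, 0.0, -175.6]
ft_force: [0.2, 0.8, -0.1]
finger_gap: -0.3
```

```bash
python3 - <<'E'
from h import *
np.set_printoptions(precision=1,suppress=True)
s=r.sense();print(s['tool_pos'],s['tcp_rot'],s['joint_pos'],s['finger_gap'],r.finger_overhang,s['ft_force'])
m=r.camera_model('wrist');save('wrist','w1');import json
json.dump({k:np.array(v).tolist() for k,v in m.items()},open('m1.json','w'))
for t,z in [('fence_bracket',0),('channel_mouth',74),('next_head',48),('fence_end',37),('bolt_centre',48)]:
    for d in r.spot_point('wrist',t)[:2]: print(t,np.array(d['position']),round(d['conf'],2),atz('wrist',d['position'],z,m))
E
```

```text
[ 519.  -180.3  199.4] [ -90.     0.  -175.6] [-24.5   3.9 100.2  -0.   75.9  61.1] -0.28660255568084947 72.6 [ 0.2  0.8 -0.1]
fence_bracket [198.4 182. ] 0.65 [521.8 -61.9   0. ]
channel_mouth [145.5 169.2] 0.58 [550.4 -54.7  74. ]
next_head [ 26.5 181.8] 0.71 [525.5  69.7  48. ]
fence_end [280.1 214.8] 0.96 [ 507.8 -148.8   37. ]
bolt_centre [170.1 172.4] 0.55 [542.4 -59.1  48. ]
bolt_centre [198.1 184.3] 0.53 [533.9 -81.6  48. ]
```

View pics/w1.png

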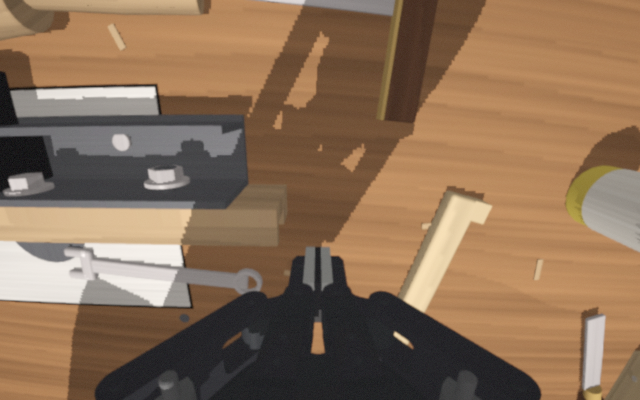

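```bash
python3 - <<'E'
import cv2
im=cv2.imread('pics/w1.png')
cv2.imwrite('pics/w1z.png',cv2.resize(im[100:260,100:310],None,fx=3.75,fy=3.75,interpolation=cv2.INTER_CUBIC))
cv2.imwrite('pics/w1y.png',cv2.resize(im[150:200,0:200],None,fx=4,fy=4,interpolation=cv2.INTER_CUBIC))
E
```

```text
(no output)
```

View pics/w1z.png

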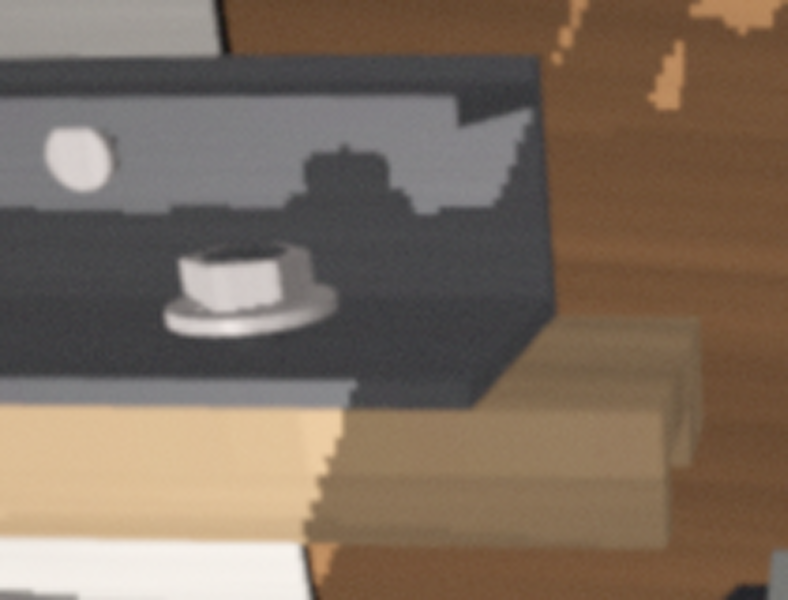

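View pics/w1y.png

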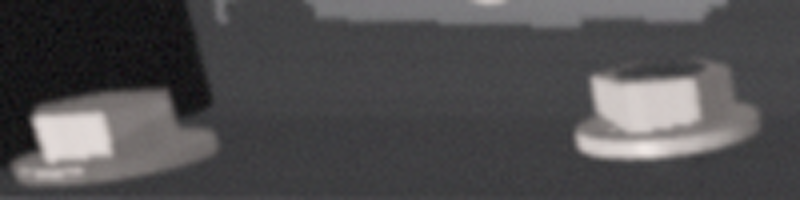

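```bash
cat > fit.py <<'E'
from h import *
from scipy.optimize import least_squares
import json
np.set_printoptions(precision=1,suppress=True)
C={n:r.camera_model(n) for n in ['scene','top']}; C['w1']=json.load(open('m1.json'))
D=[('top',(345.75,203.25),(6,-55,74)),('top',(344.5,182),(60,-55,66)),('top',(325.4,206.2),(0,0,0)),('top',(324.1,192.6),(30,0,74)),
('scene',(306.8,206.6),(0,0,0)),('scene',(316.2,193.9),(30,0,74)),('scene',(341,170.9),(14,125,48)),('scene',(295,202.5),(3,-55,74)),('scene',(311.3,217.5),(57,-55,66)),('scene',(313.75,231.25),(60,-55,0)),
('w1',(228,202.7),(6,-55,74)),('w1',(225.3,208.8),(0,-55,74)),('w1',(244,115.5),(60,-55,66)),('w1',(244,125.3),(54,-55,66)),('w1',(26.5,181.8),(14,125,48)),('w1',(0,209),(0,None,74)),('w1',(0,242),(-30,None,74)),('w1',(278.1,245.3),(-30,None,74)),('w1',(0,127),(54,None,66))]
def b2w(p,q):
    c,s=np.cos(p[2]),np.sin(p[2]); return np.array([p[0]+c*q[0]-s*q[1],p[1]+s*q[0]+c*q[1],q[2]])
def w2b(p,w):
    c,s=np.cos(p[2]),np.sin(p[2]); d=np.array(w)-[p[0],p[1],0]; return np.array([c*d[0]+s*d[1],-s*d[0]+c*d[1],d[2]])
def f(p):   # error in mm in bracket frame at height z
    o=[]
    for n,px,q in D:
        w=w2b(p,atz(n,px,q[2],C[n])); k=1. if n=='w1' else .4
        o+= [k*(w[0]-q[0]), 0 if q[1] is None else k*(w[1]-q[1])]
    return np.array(o)
S=least_squares(f,[525,-58,0.08],x_scale=[1,1,.01],loss='soft_l1')
P=S.x
if __name__=='__main__':
    print(P,np.degrees(P[2]));print(f(P).reshape(-1,2).T)
    for px,z in [((278.1,245.3),74),((278.1,209.9),74),((280.1,214.8),37),((284,222),37)]: print('end',w2b(P,atz('w1',px,z,C['w1'])))
E
python3 fit.py
```

```text
[520.9 -58.4   0.1] 4.239243711120068
[[ -1.4  -0.6   2.6   2.1  -1.   -1.4  -0.5   0.2   2.    1.8  -1.7  -0.5
    5.9   5.2   0.1  -1.3  -0.6  -0.7   7.3]
 [  0.5  -0.7  -0.5  -0.6   0.1   2.4   1.1   1.8   0.1   2.4  -1.1   1.4
  -16.  -15.5   2.5   0.    0.    0.    0. ]]
end [-30.7 -91.7  74. ]
end [ -1.3 -93.1  74. ]
end [-19.7 -89.1  37. ]
end [-26.7 -92.3  37. ]
```

```bash
sed -i "s/('w1',(244,115.5),(60,-55,66)),('w1',(244,125.3),(54,-55,66))/('w1',(221.9,125.3),(60,-55,66))/; s/('w1',(0,127),(54,None,66))/('w1',(0,127),(60,None,66))/" fit.py; python3 fit.py; python3 - <<'E'
from fit import *
s=r.sense(); print('tcp in bracket',w2b(P,s['tool_pos']), s['tcp_rot'][2]+180-np.degrees(P[2]))
E
```

```text
[520.2 -57.5   0.1] 4.099157217271632
[[-1.1 -0.4  2.9  2.3 -0.8 -1.2 -0.4  0.4  2.3  2.1 -1.   0.1 -0.   0.3
  -1.  -0.4  0.   1.5]
 [ 0.1 -1.  -0.9 -1.  -0.3  2.   0.7  1.4 -0.3  2.1 -2.1  0.4 -0.6  1.5
   0.   0.   0.   0. ]]
end [-30.  -92.8  74. ]
end [ -0.5 -94.1  74. ]
end [-19.  -90.2  37. ]
end [-25.9 -93.4  37. ]
tcp in bracket [ -10.1 -122.5  199.4] 0.24574074983873828
```

>>> {"name": "arm_command", "arguments": {"increments": [[0,0.045,0,0,0,0],[0,0.087,0,0,0,0],[0,0.087,-0.004,0,0,0],[0,0.087,-0.008,0,0,0],[0,0.087,-0.012,0,0,0],[0,0.087,-0.015,0,0,0],[0,0.087,-0.018,0,0,0],[0,0.087,-0.021,0,0,0],[0,0.087,-0.023,0,0,0],[0,0.087,-0.025,0,0,0]]}}

```text
time: 4.8
tool_pos: [517.8, -156.4, 113.5]
tcp_rot: [-89.9, 0.1, -175.7]
ft_force: [0.6, -5.4, 3.3]
finger_gap: -0.1
```

```bash
python3 - <<'E'
from fit import *
s=r.sense();print(s['time'],w2b(P,s['tool_pos']),s['ft_force'])
save('top','t2');im=cv2.imread('pics/t2.png')
cv2.imwrite('pics/t2z.png',cv2.resize(im[150:283,200:400],None,fx=4,fy=4,interpolation=cv2.INTER_CUBIC))
E
```

```text
4.8 [ -9.5 -98.5 113.5] [ 0.6 -5.4  3.3]
```

View pics/t2z.png

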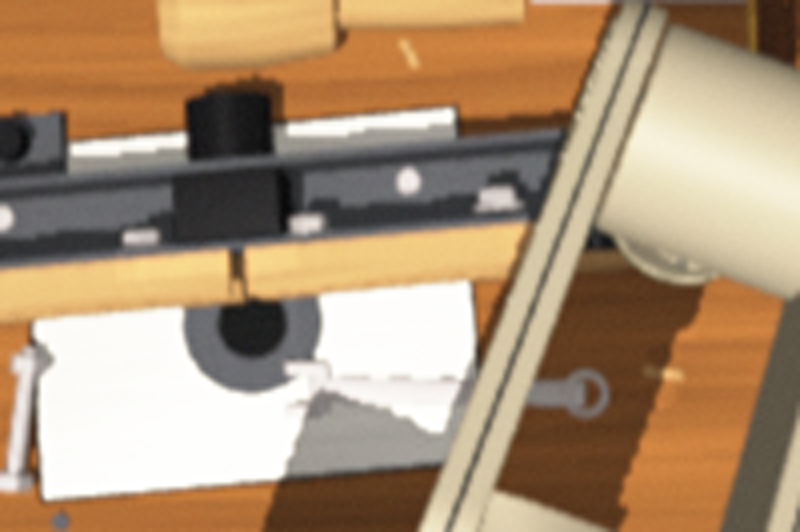

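>>> {"name": "arm_command", "arguments": {"increments": [[0,0,-0.002,0,0,0],[0,0,-0.004,0,0,0],[0,0,-0.0055,0,0,0],[0,0,-0.007,0,0,0],[0,0,-0.008,0,0,0],[0,0,-0.009,0,0,0],[0,0,-0.0095,0,0,0],[0,0,-0.01,0,0,0],[0,0,-0.01,0,0,0],[0,0,-0.01,0,0,0]]}}

```text
time: 6.1
tool_pos: [517.1, -146.2, 113.3]
tcp_rot: [-89.9, 0.1, -175.7]
ft_force: [1.5, -4.4, 3.7]
finger_gap: 0.2
```

```bash
python3 - <<'E'
from fit import *
s=r.sense();print(s['time'],w2b(P,s['tool_pos']),s['ft_force'])
save('top','t3');im=cv2.imread('pics/t3.png')
cv2.imwrite('pics/t3z.png',cv2.resize(im[195:240,235:300],None,fx=10,fy=10,interpolation=cv2.INTER_CUBIC))
E
```

```text
6.1 [ -9.5 -88.2 113.3] [ 1.5 -4.4  3.7]
```

View pics/t3z.png

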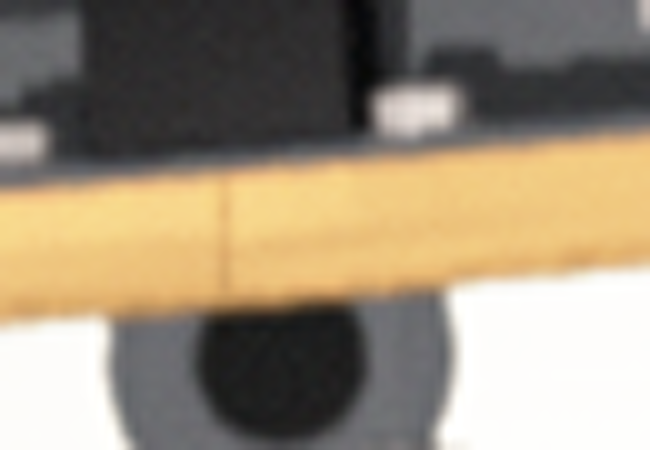

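>>> {"name": "arm_command", "arguments": {"increments": [[0,0,-0.0004,0,0,0],[0,0,-0.0008,0,0,0],[0,0,-0.0012,0,0,0],[0,0,-0.0016,0,0,0],[0,0,-0.002,0,0,0],[0,0,-0.0023,0,0,0],[0,0,-0.0026,0,0,0],[0,0,-0.0028,0,0,0],[0,0,-0.003,0,0,0],[0,0,-0.003,0,0,0]]}}

```text
time: 7.4
tool_pos: [517.0, -145.0, 113.4]
tcp_rot: [-89.7, 0.1, -175.7]
ft_force: [2.2, -14.4, -0.8]
finger_gap: 0.3
```

>>> {"name": "arm_command", "arguments": {"increments": [[0,0,-0.001,0,0,0],[0,0,-0.002,0,0,0],[0,0,-0.002,0,0,0],[0,0,0.02,0,0,0],[0,-0.06,0.02,0,0,0],[0,-0.1,0,0,0,0],[-0.04,-0.09,-0.05,0,0,-0.192],[-0.08,-0.073,-0.086,0,0,-0.384],[-0.08,-0.073,-0.086,0,0,-0.384],[-0.08,-0.073,-0.086,0,0,-0.384]]}}

```text
time: 8.65
tool_pos: [589.2, -49.6, 182.7]
tcp_rot: [-90.1, -22.2, -175.5]
ft_force: [-0.0, 0.3, 0.4]
finger_gap: 0.2
```

```bash
python3 - <<'E'
from fit import *
s=r.sense();print(s['time'],w2b(P,s['tool_pos']),s['tcp_rot'],s['ft_force'],s['finger_gap'])
m=r.camera_model('wrist');im=save('wrist','w4')
json.dump({k:np.array(v).tolist() for k,v in m.items()},open('m4.json','w'))
for t in ['channel_mouth','next_head','bolt_centre','bolt_head','fence_bracket']:
    for d in r.spot_point('wrist',t)[:2]: print(t,np.array(d['position']),round(d['conf'],2))
print(proj('wrist',[b2w(P,(14,0,48)),b2w(P,(26,0,48))],m))
E
```

```text
8.65 [ 69.3   3.  182.7] [ -90.1  -22.2 -175.5] [-0.   0.3  0.4] 0.1826860330619113
channel_mouth [317.7 223.7] 0.56
next_head [168.5 209. ] 0.72
bolt_centre [323.  209.7] 0.76
bolt_head [322. 214.] 0.76
fence_bracket [322.5 192.7] 0.73
[[319.8 212.8]
 [320.  201.7]]
```

View pics/w4.png

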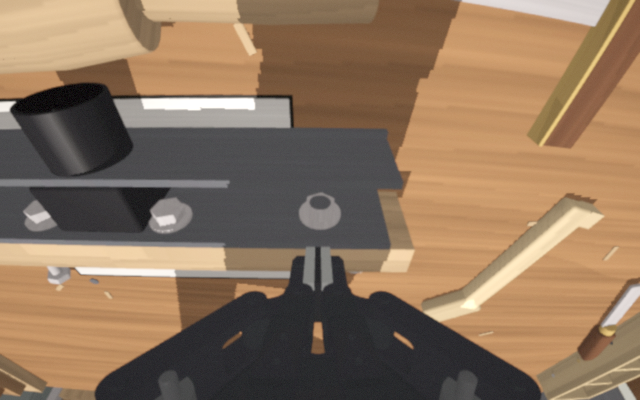

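```bash
python3 - <<'E'
import cv2,numpy as np
im=cv2.imread('pics/w4.png')
c=im[185:235,290:350].astype(float); c=np.clip((c-30)*2.2,0,255).astype('uint8')
cv2.imwrite('pics/w4z.png',cv2.resize(c,None,fx=12,fy=12,interpolation=cv2.INTER_CUBIC))
E
```

```text
(no output)
```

View pics/w4z.png

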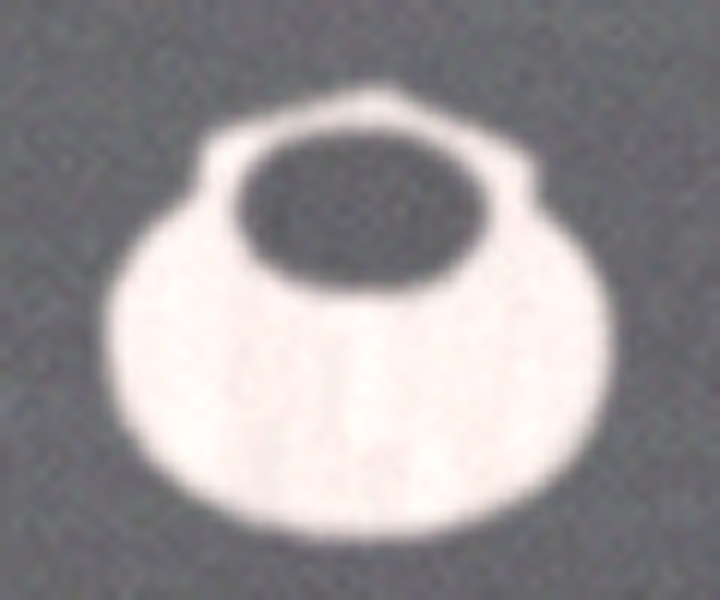

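```bash
python3 - <<'E'
import cv2,numpy as np
im=cv2.imread('pics/w4.png')
c=im[185:235,290:350].astype(float);print(c.min(),c.max(),np.percentile(c,[50,80,95])); c=np.clip((c-90)*3.2,0,255).astype('uint8')
cv2.imwrite('pics/w4y.png',cv2.resize(c,None,fx=12,fy=12,interpolation=cv2.INTER_CUBIC))
E
```

```text
72.0 153.0 [ 81. 139. 146.]
```

View pics/w4y.png

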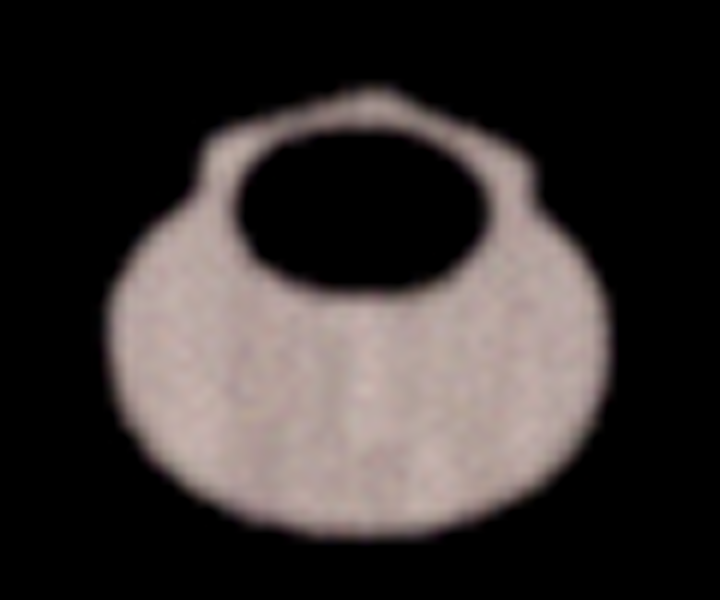

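```bash
cat > sil.py <<'E'
from fit import *
from scipy.optimize import minimize
def poly(m,pts,S,off):
    q=proj(None,pts,m); return ((q-off+.5)*S).astype(np.float32)
def render(p,m,S,off,shape):  # p: head centre X, Y (bracket), lean
    X,Y,l=p; M=np.zeros(shape,np.uint8)
    a=np.radians(30+60*np.arange(6)); hx=22/np.sqrt(3)
    def ring(rad,ang,x): return [b2w(P,(x,Y+rad*np.cos(t),48+rad*np.sin(t))) for t in ang]
    H=ring(hx,a+l,X-5)+ring(hx,a+l,X+5)
    t=np.linspace(0,2*np.pi,72)[:-1]
    W=ring(17,t,X-8)+ring(17,t,X-5)
    for A in (H,W):
        h=cv2.convexHull(poly(m,A,S,off)); cv2.fillConvexPoly(M,np.round(h*16).astype(int),255,shift=4)
    return M
def run(png,mj,box,thr=110,S=10,recess=True):
    m=json.load(open(mj)) if isinstance(mj,str) else mj
    im=cv2.imread(png,0); x0,y0,x1,y1=box
    c=cv2.resize(im[y0:y1,x0:x1],None,fx=S,fy=S,interpolation=cv2.INTER_CUBIC)
    T=(c>thr).astype(np.uint8)*255
    # fill hole
    n,_=cv2.findContours(T,cv2.RETR_EXTERNAL,cv2.CHAIN_APPROX_NONE); n=max(n,key=cv2.contourArea)
    T[:]=0; cv2.drawContours(T,[n],-1,255,-1)
    off=np.array([x0,y0])
    Tb=cv2.GaussianBlur(T,(0,0),5).astype(float)
    def cost(p): return np.mean((cv2.GaussianBlur(render(p,m,S,off,T.shape),(0,0),5)-Tb)**2)
    best=None
    for l in np.linspace(-.5,.5,9):
        for X in (15,20,25):
            s=minimize(cost,[X,0,l],method='Nelder-Mead',options=dict(initial_simplex=[[X,0,l],[X+3,0,l],[X,3,l],[X,0,l+.12]],maxiter=120))
            if best is None or s.fun<best.fun: best=s
    print('head centre X,Y,lean',np.round(best.x,3),'cost',best.fun)
    for l in np.linspace(-.5,.5,11):
        print(round(l,2),round(cost([best.x[0],best.x[1],l]),0),end='; ')
    print()
    vis=np.dstack([T,render(best.x,m,S,off,T.shape),T]);cv2.imwrite('pics/sil_%s.png'%png.split('/')[-1][:-4],vis)
    return best.x
if __name__=='__main__':
    run('pics/w4.png','m4.json',(290,185,350,235))
E
python3 sil.py
```

```text
head centre X,Y,lean [20.7  0.4 -0.1] cost 39.10305
-0.5 268.0; -0.4 221.0; -0.3 155.0; -0.2 76.0; -0.1 41.0; 0.0 76.0; 0.1 154.0; 0.2 240.0; 0.3 294.0; 0.4 303.0; 0.5 288.0;
```

```bash
ls pics
```

```text
scene0.png
scene0z.png
sil_w4.png
t2.png
t2z.png
t3.png
t3z.png
top0.png
top0z.png
w1.png
w1y.png
w1z.png
w4.png
w4y.png
w4z.png
wrist0.png
```

```bash
python3 - <<'E'
import sil,numpy as np
np.set_printoptions(precision=3,suppress=True)
sil.run('pics/w4.png','m4.json',(290,185,350,235));sil.run('pics/w4.png','m4.json',(290,185,350,235),thr=100)
from fit import *
m4=json.load(open('m4.json'))
# flange checks in w4
for px,z in [((415,248),74),((408,270),74),((387,130),0)]: print(px,w2b(P,atz('w',px,z,m4)))
print(proj('w',[b2w(P,q) for q in [(6,-55,74),(0,-55,74),(6,-55,6),(54,-55,66),(60,-55,66),(60,-55,0),(14,125,48)]],m4))
import cv2
im=cv2.imread('pics/w4.png');cv2.imwrite('pics/w4b.png',cv2.resize(im[110:290,250:450],None,fx=4,fy=3.3,interpolation=cv2.INTER_CUBIC))
E
```

```text
head centre X,Y,lean [20.698  0.392 -0.105] cost 39.10305
-0.5 268.0; -0.4 221.0; -0.3 155.0; -0.2 76.0; -0.1 41.0; 0.0 76.0; 0.1 154.0; 0.2 240.0; 0.3 294.0; 0.4 303.0; 0.5 288.0; 
head centre X,Y,lean [20.753  0.41  -0.119] cost 335.31982
-0.5 531.0; -0.4 497.0; -0.3 432.0; -0.2 364.0; -0.1 340.0; 0.0 376.0; 0.1 439.0; 0.2 515.0; 0.3 564.0; 0.4 568.0; 0.5 542.0; 
(415, 248) [  0.891 -74.956  74.   ]
(408, 270) [-28.333 -75.914  74.   ]
(387, 130) [ 64.131 -55.816   0.   ]
[[391.008 243.712]
 [389.634 248.708]
 [377.216 188.98 ]
 [401.31  188.466]
 [403.11  181.403]
 [385.241 134.474]
 [169.143 211.799]]
```

View pics/w4b.png

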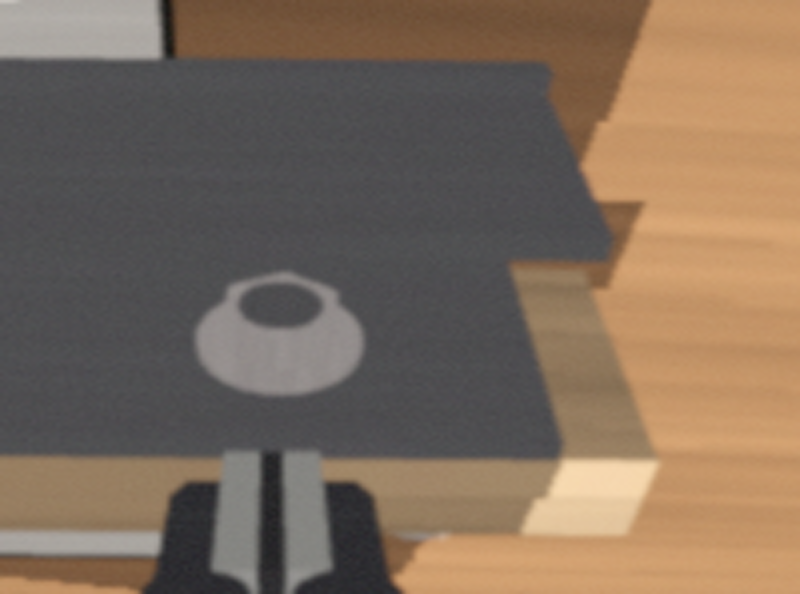

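View pics/sil_w4.png

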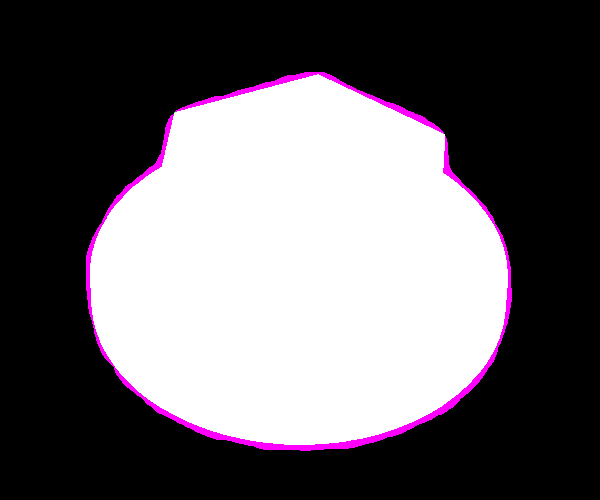

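```bash
cat > mv.py <<'E'
from fit import *
import sys
np.set_printoptions(precision=4,suppress=True)
def Rb(): 
    c,s=np.cos(P[2]),np.sin(P[2]); return np.array([[c,-s,0],[s,c,0],[0,0,1]])
def target(l,X,Y,d,Z=48):
    zp=np.array([0,-np.sin(l),np.cos(l)])
    B=np.column_stack([[-1,0,0],-zp,-np.array([0,np.cos(l),np.sin(l)])])
    return b2w(P,np.array([X,Y,Z])+d*zp), Rb()@B
def now():
    s=r.sense(); return np.array(s['tool_pos']),R.from_euler('xyz',s['tcp_rot'],degrees=True).as_matrix(),s
def delta(l,X,Y,d):
    p,Rn,s=now();pt,Rt=target(l,X,Y,d)
    print(s['time'],'bracket tcp',w2b(P,p),'delta m',Rn.T@(pt-p)/1000,'rotvec',R.from_matrix(Rn.T@Rt).as_rotvec(),'F',s['ft_force'],'gap',s['finger_gap'])
E
python3 -c "
from mv import *
delta(-.11,28.7,.4,112)"
```

```text
8.95 bracket tcp [ 69.2674   0.9282 187.0325] delta m [ 0.0273  0.0408 -0.0119] rotvec [0.1077 0.0238 0.3806] F [-0.0479 -1.0473  1.1114] gap -0.4022690406921581
```

>>> {"name": "arm_command", "arguments": {"increments": [[0.009,0.014,-0.004,0.036,0.008,0.127],[0.018,0.027,-0.008,0.072,0.016,0.254],[0.027,0.041,-0.012,0.108,0.024,0.381],[0.027,0.041,-0.012,0.108,0.024,0.381],[0.027,0.041,-0.012,0.108,0.024,0.381],[0.027,0.041,-0.012,0.108,0.024,0.381],[0.027,0.041,-0.012,0.108,0.024,0.381],[0.027,0.041,-0.012,0.108,0.024,0.381],[0.027,0.041,-0.012,0.108,0.024,0.381],[0.027,0.041,-0.012,0.108,0.024,0.381]], "jaw": -0.3, "force": 20}}

```text
time: 10.2
tool_pos: [548.2, -41.7, 157.4]
tcp_rot: [-83.7, -0.2, -175.8]
ft_force: [-0.3, 0.8, -0.2]
finger_gap: 55.5
```

```bash
python3 - <<'E'
from mv import *
delta(-.11,28.7,.4,51)
m=r.camera_model('wrist');save('wrist','w5')
json.dump({k:np.array(v).tolist() for k,v in m.items()},open('m5.json','w'))
print(proj('w',[b2w(P,(20.7,.4,48)),b2w(P,(25.7,.4,48)),b2w(P,(6,-55,74)),b2w(P,(0,-55,74))],m))
E
```

```text
10.2 bracket tcp [ 28.9814  13.7005 157.3816] delta m [0.0001 0.0592 0.0012] rotvec [0.0001 0.0016 0.0026] F [-0.308   0.8124 -0.2096] gap 55.49148159748365
[[317.7398 240.5284]
 [317.7486 234.1619]
 [404.514  273.6701]
 [403.5457 281.2898]]
```

View pics/w5.png

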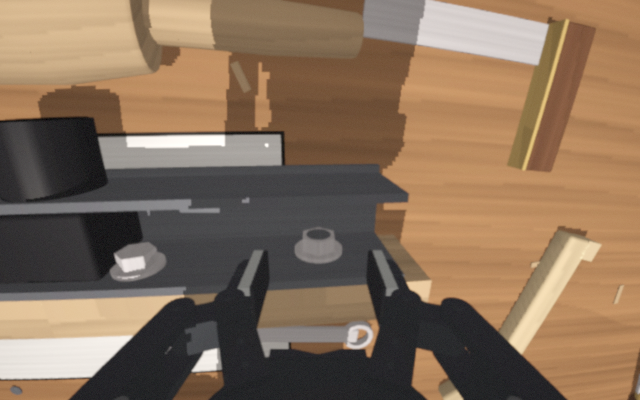

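```bash
python3 - <<'E'
import sil,numpy as np
np.set_printoptions(precision=3,suppress=True)
sil.run('pics/w5.png','m5.json',(288,222,350,266),thr=100)
from fit import *
m=json.load(open('m5.json'));s=r.sense()
Rn=R.from_euler('xyz',s['tcp_rot'],degrees=True).as_matrix();p=np.array(s['tool_pos'])
for o in (60,66,72): print(o,proj('w',[p+Rn@np.array([x,o,z]) for z in (-27.7,27.7) for x in (-11,11)],m).round(0).tolist())
im=cv2.imread('pics/w5.png');cv2.imwrite('pics/w5z.png',cv2.resize(im[215:335,220:420],None,fx=4,fy=4,interpolation=cv2.INTER_CUBIC))
E
```

```text
head centre X,Y,lean [20.525  0.274  0.953] cost 5051.019574780059
-0.5 5521.0; -0.4 5385.0; -0.3 5226.0; -0.2 5103.0; -0.1 5054.0; 0.0 5095.0; 0.1 5253.0; 0.2 5413.0; 0.3 5535.0; 0.4 5590.0; 0.5 5559.0; 
60 [[263.0, 251.0], [265.0, 287.0], [369.0, 251.0], [366.0, 287.0]]
66 [[265.0, 246.0], [267.0, 280.0], [367.0, 246.0], [364.0, 280.0]]
72 [[266.0, 241.0], [269.0, 274.0], [365.0, 241.0], [363.0, 274.0]]
```

View pics/w5z.png

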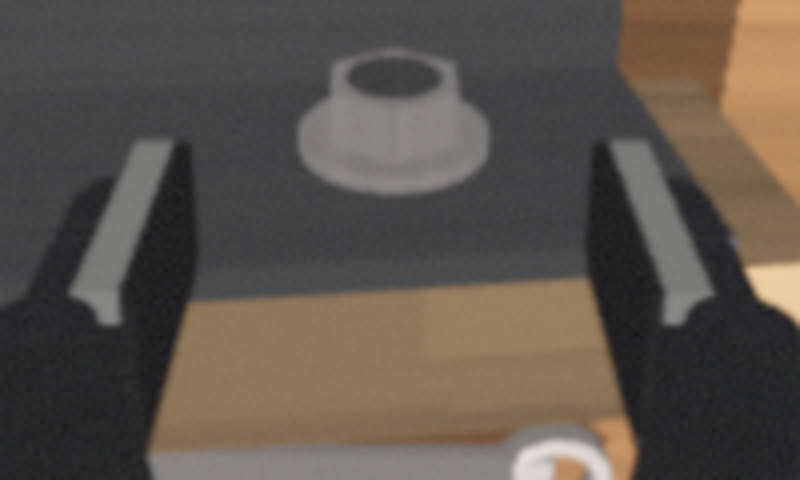

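View pics/sil_w5.png

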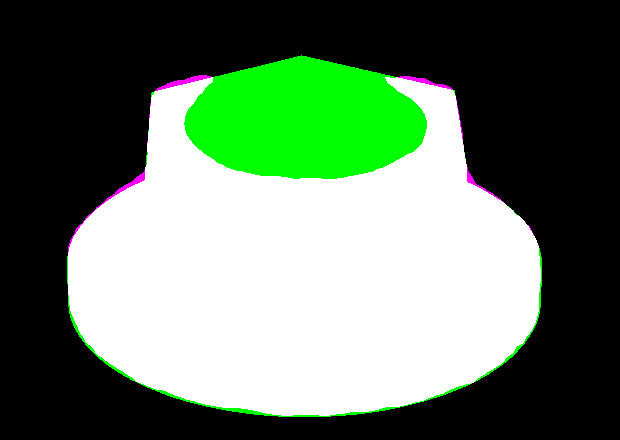

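>>> {"name": "arm_command", "arguments": {"increments": [[0,0.02,0.001,0,0,0],[0,0.04,0.001,0,0,0],[0,0.052,0.001,0,0,0],[0,0.06,0.001,0,0,0],[0,0.06,0.001,0,0,0],[0,0.06,0.001,0,0,0],[0,0.06,0.001,0,0,0],[0,0.06,0.001,0,0,0],[0,0.06,0.001,0,0,0],[0,0.06,0.001,0,0,0]]}}

```text
time: 11.5
tool_pos: [548.6, -49.3, 98.0]
tcp_rot: [-83.7, -0.1, -175.8]
ft_force: [-0.5, 1.0, -0.1]
finger_gap: 55.4
```

```bash
python3 - <<'E'
from mv import *
delta(-.105,28.6,.35,50)
save('wrist','w6');im=cv2.imread('pics/w6.png');cv2.imwrite('pics/w6z.png',cv2.resize(im[215:335,220:420],None,fx=4,fy=4,interpolation=cv2.INTER_CUBIC))
E
```

```text
11.5 bracket tcp [28.8393  6.103  97.9994] delta m [0.0002 0.0003 0.0005] rotvec [-0.005   0.0014  0.0023] F [-0.5007  0.9657 -0.1304] gap 55.37012729105165
```

View pics/w6z.png

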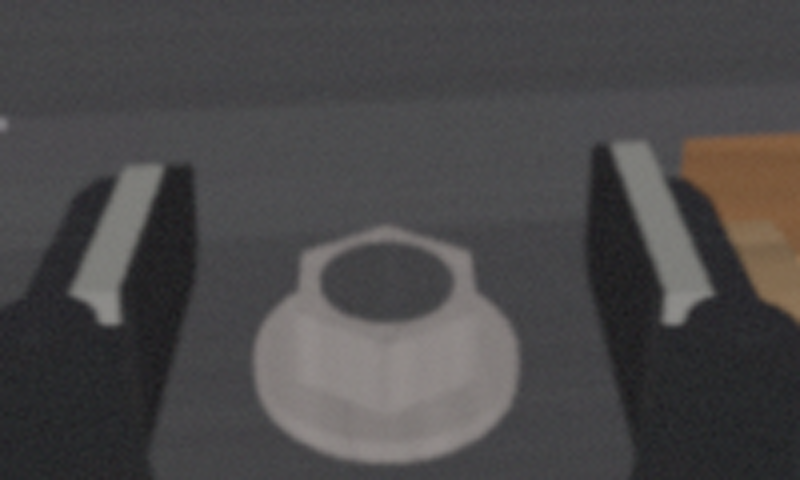

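>>> {"name": "arm_command", "arguments": {"increments": [[0,0,0.0005,-0.003,0,0],[0,0,0.0005,-0.003,0,0],[0,0,0.0005,-0.003,0,0],[0,0,0.0005,-0.003,0,0],[0,0,0.0005,-0.003,0,0],[0,0,0.0005,-0.003,0,0],[0,0,0.0005,-0.003,0,0],[0,0,0.0005,-0.003,0,0],[0,0,0.0005,-0.003,0,0],[0,0,0.0005,-0.003,0,0]], "jaw": 1, "force": 20}}

```text
time: 12.8
tool_pos: [548.7, -49.1, 98.0]
tcp_rot: [-83.9, -0.1, -175.8]
ft_force: [0.9, 5.8, 0.3]
finger_gap: 21.3
```

```bash
python3 - <<'E'
from mv import *
delta(-.105,28.6,.35,50)
print(r.sense()['wrist_torque'])
m=r.camera_model('wrist');save('wrist','w7')
json.dump({k:np.array(v).tolist() for k,v in m.items()},open('m7.json','w'))
im=cv2.imread('pics/w7.png');cv2.imwrite('pics/w7z.png',cv2.resize(im[215:335,220:420],None,fx=4,fy=4,interpolation=cv2.INTER_CUBIC))
E
```

```text
12.8 bracket tcp [29.0078  6.3573 98.0432] delta m [0.0004 0.0004 0.0007] rotvec [-0.0007  0.0016  0.002 ] F [0.8634 5.7631 0.2658] gap 21.280706471305418
[ 0.7992 -0.0537  0.0638]
```

View pics/w7z.png

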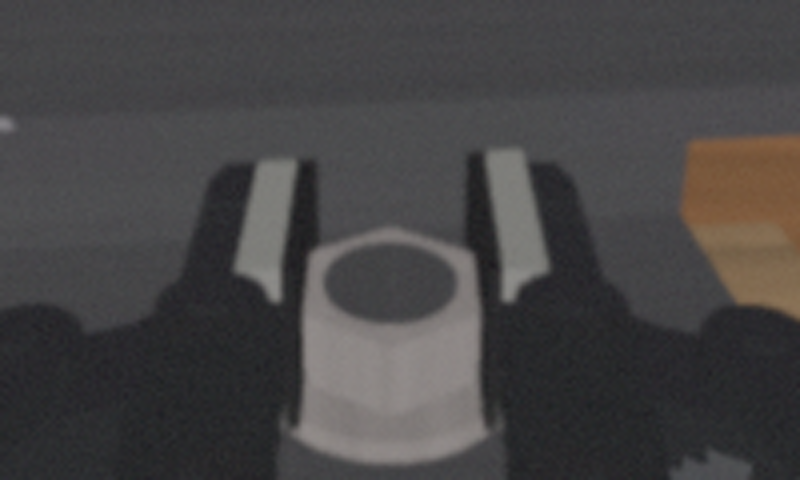

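>>> {"name": "arm_command", "arguments": {"increments": [[0,0,-0.0004,0,0,0],[0.001,0,-0.0007,0,0,0],[0.002,0,-0.0007,0,0,0],[0.003,0,-0.0007,0,0,0],[0.004,0,-0.0007,0,0,0],[0.005,0,-0.0007,0,0,0],[0.006,0,-0.0007,0,0,0],[0.007,0,-0.0007,0,0,0],[0.0075,0,-0.0007,0,0,0],[0.0075,0,-0.0007,0,0,0]], "force": 50}}

```text
time: 14.1
tool_pos: [541.8, -49.4, 98.2]
tcp_rot: [-83.9, -0.0, -175.8]
ft_force: [4.5, 5.5, -2.5]
finger_gap: 20.9
```

```bash
python3 - <<'E'
from mv import *
delta(-.105,22,.35,50)
print(r.sense()['wrist_torque'])
m=r.camera_model('wrist');save('wrist','w8')
json.dump({k:np.array(v).tolist() for k,v in m.items()},open('m8.json','w'))
im=cv2.imread('pics/w8.png');cv2.imwrite('pics/w8z.png',cv2.resize(im[215:335,220:420],None,fx=4,fy=4,interpolation=cv2.INTER_CUBIC))
E
```

```text
14.1 bracket tcp [22.0923  6.478  98.2307] delta m [0.0001 0.0006 0.0008] rotvec [-0.0016  0.0013  0.0002] F [ 4.5027  5.5064 -2.5288] gap 20.87283933327385
[ 0.8892 -0.8469  0.1091]
```

View pics/w8z.png

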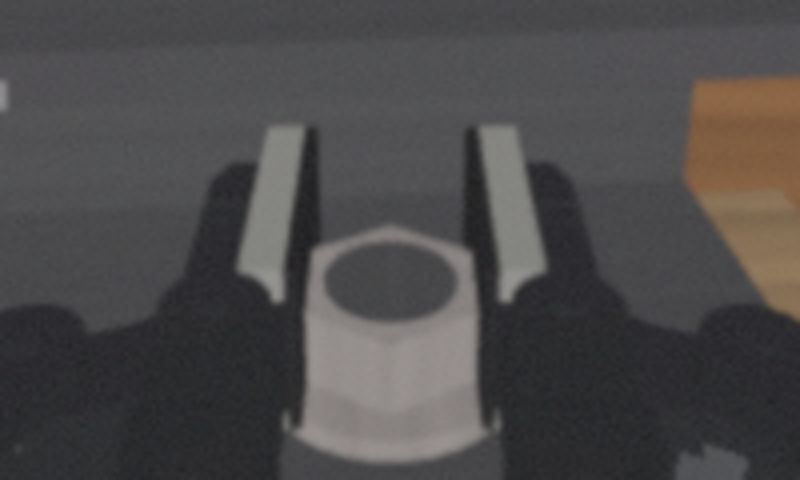

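>>> {"name": "arm_command", "arguments": {"increments": [[0.0003,0,0,0,0,0],[0.0006,0,0,0,0,0],[0.0009,0,0,0,0,0],[0.0012,0,0,0,0,0],[0.0015,0,0,0,0,0],[0.0018,0,0,0,0,0],[0.0021,0,0,0,0,0],[0.0024,0,0,0,0,0],[0.0024,0,0,0,0,0],[0.0024,0,0,0,0,0]], "force": 60}}

```text
time: 15.4
tool_pos: [541.4, -49.5, 98.5]
tcp_rot: [-83.9, 0.3, -175.8]
ft_force: [18.6, 4.9, -11.9]
finger_gap: 20.7
```

```bash
python3 - <<'E'
from mv import *
delta(-.105,22,.35,50)
print(r.sense()['wrist_torque'])
m=r.camera_model('wrist');save('wrist','w9')
json.dump({k:np.array(v).tolist() for k,v in m.items()},open('m9.json','w'))
im=cv2.imread('pics/w9.png');cv2.imwrite('pics/w9z.png',cv2.resize(im[215:335,220:420],None,fx=4,fy=4,interpolation=cv2.INTER_CUBIC))
E
```

```text
15.4 bracket tcp [21.6583  6.4804 98.4562] delta m [-0.0003  0.0008  0.0008] rotvec [-0.0018  0.0012 -0.0048] F [ 18.5573   4.8722 -11.905 ] gap 20.684765403275392
[ 0.9961 -2.7801  0.2651]
```

View pics/w9z.png

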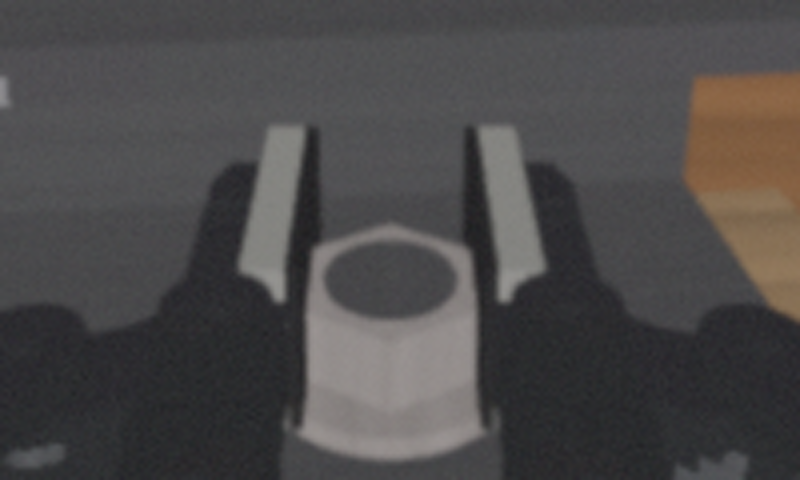

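>>> {"name": "arm_command", "arguments": {"increments": [[-0.0003,0,0,0,0,0],[-0.0006,0,0,0,0,0],[-0.0006,0,0,0,0,0],[-0.0006,0,0,0,0,0],[-0.0006,0,0,0,0,0],[-0.0006,0,0,0,0,0],[-0.0006,0,0,0,0,0],[-0.0006,0,0,0,0,0],[-0.0006,0,0,0,0,0],[-0.0006,0,0,0,0,0]], "force": 80}}

```text
time: 16.7
tool_pos: [541.5, -49.4, 98.5]
tcp_rot: [-83.9, 0.2, -175.8]
ft_force: [14.6, 5.6, -8.7]
finger_gap: 20.2
```

```bash
python3 - <<'E'
from mv import *
delta(-.105,22,.35,50)
s=r.sense();print(s['wrist_torque'],s['joint_pos'])
m=r.camera_model('wrist')
save('top','t10');im=cv2.imread('pics/t10.png');a=cv2.resize(im[170:235,235:365],None,fx=5,fy=5,interpolation=cv2.INTER_CUBIC);cv2.imwrite('pics/t10z.png',a)
save('scene','s10')
im=cv2.imread('pics/s10.png');cv2.imwrite('pics/s10z.png',cv2.resize(im[100:250,230:430],None,fx=4,fy=4,interpolation=cv2.INTER_CUBIC))
E
```

```text
16.7 bracket tcp [21.7416  6.4997 98.4809] delta m [-0.0003  0.0008  0.0008] rotvec [-0.0017  0.0011 -0.0035] F [14.5533  5.6023 -8.6752] gap 20.20880450586731
[ 1.0087 -2.1546  0.2872] [ -7.4218   9.7509 105.6287  -6.6577  63.3534  81.3266]
```

View pics/t10z.png

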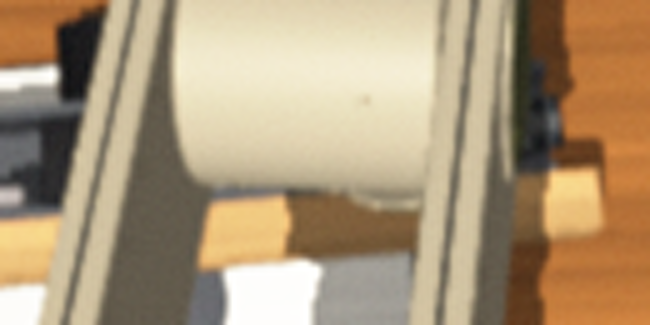

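View pics/s10z.png

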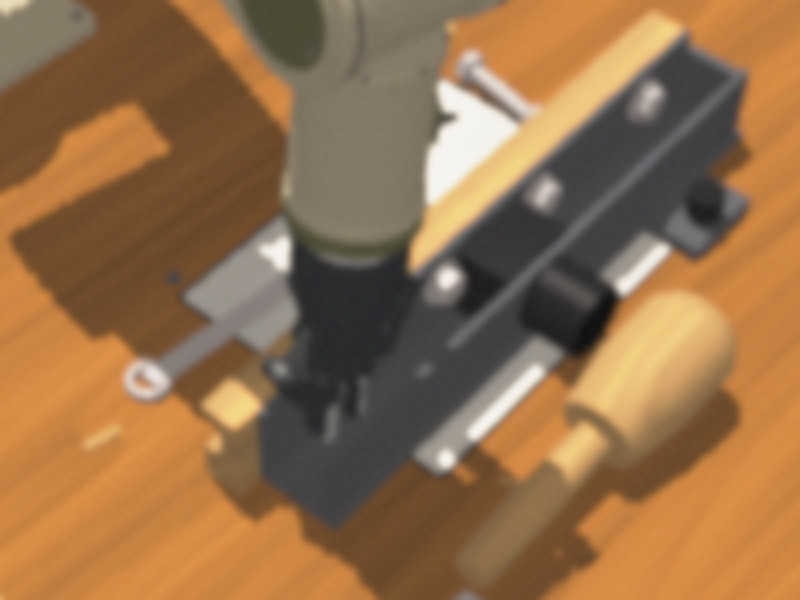

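```bash
python3 -c "
from bench import r
print(r.hand_in()); s=r.sense(); print(s['time'],s['ft_force'],s['finger_gap'])"
```

```text
the job is handed in; nothing more can be done
None
the job is handed in; nothing more can be done
```

I slid the right-hand fence half shut, then pushed the loose bolt home and handed in at about 17 s, still holding its head with an 80 N grip.

**Fence:** I pushed its outer end with the closed fingers until it stalled. The push force rose from about 5 N to 14 N, and I pushed a little harder before backing off. The half moved about 18 mm. Its end now overhangs the bracket by 20 mm, the least you said it has. The last close view of the joint was just before this final push and showed less than 2 mm open; I did not photograph the closed joint afterwards.

**Bolt:**
- **Before gripping:** I measured the head at 6.7 mm out, leaning -0.105 rad, and tilted the jaws to match.
- **Pushing home:** I gripped it across the flats, gap about 21 mm, and pushed it in until it stalled. It travelled 7.3 mm, and the push rose from about 4.5 N to 18.6 N.
- **Final state:** I eased off to about 15 N, still pushing. From the gripper's position the head sits at about 13.5 mm, against the nominal 14 mm, within my measuring error.
- **Turning:** The head showed no visible turn in the pictures before and after gripping.

**Disagreements:**
- The gripper holds slightly off-centre, so about 6 N sideways and 9 N vertical remain on the wrist.
- The finger gap reads 20.2 mm rather than 22 mm. I take that as the pads giving under the firmer grip.
- The arm hid the head and the joint from the overhead camera at the end, so that camera only confirmed the fence end's position.

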